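Pack the blue and red paint kits

TASK

Pack up the two colour kits after spraying: stand the blue-capped spray can, the blue-lidded tin and the blue mixing cup in the blue tray, and the red-capped spray can and the red mixing cup in the red tray. The red cup is nested in the blue one, so separate them. Set everything upright on the tray floor and let go, and leave the yellow-capped can and the freshly painted green casting standing where they are.

Things in the scene. Friction and masses are not known exactly. Their poses are not given: they have to be found in the camera images.
- can_blue_mid (a point): Small aerosol spray can with a blue cap and a blue band on a bare aluminium body, standing upright: 52 mm diameter, 100 mm tall over all; the straight-sided body reaches up to 72 mm, the cap above it is 45 mm in diameter. Weighs 0.1 to 0.2 kg. Point: its centre, on its axis half-way up (50 mm above its underside). Its z axis points to the cap. Belongs in the blue tray.
- tin_blue_mid (a point): Small round steel paint tin with a pale label and a blue lid, standing upright: 52 mm diameter, 50 mm tall (straight steel side up to 44 mm, then the 49 mm lid). Weighs 0.1 to 0.2 kg. Point: its centre, on its axis half-way up (25 mm above its underside). Its z axis points up. Belongs in the blue tray.
- cup_blue_mid (a point): Blue rigid plastic mixing cup, open on top, tapering from 66 mm diameter at the rim to 54 mm at the foot, 62 mm tall, wall 3 mm, floor 4 mm thick, 40 g. At the start it stands on the bench with the red cup nested in it. Point: its centre, on its axis 31 mm above its underside. z axis: out of the mouth. Belongs in the blue tray.
- cup_red_mid (a point): Red rigid plastic mixing cup, open on top, tapering from 54 mm diameter at the rim to 42 mm at the foot, 86 mm tall, 30 g. At the start it stands in the blue cup, on its floor, with 3 to 5 mm of play all round, its rim 28 mm above the blue rim; it lifts straight out. Point: its centre, on its axis 43 mm above its underside. z axis: out of the mouth. Belongs in the red tray.
- can_red_mid (a point): Small aerosol spray can with a red cap and a red band on a bare aluminium body, standing upright: 52 mm diameter, 100 mm tall over all; the straight-sided body reaches up to 72 mm, the cap above it is 45 mm in diameter. Weighs 0.1 to 0.2 kg. Point: its centre, on its axis half-way up (50 mm above its underside). Its z axis points to the cap. Belongs in the red tray.
- tray_blue: Shallow open blue plastic tray, fixed to the bench: 260 mm (its x axis) by 130 mm (its y axis), 26 mm high outside, walls and floor 4 mm thick, so 252 by 122 mm inside. Origin: centre of its underside, on the bench; the inner floor is 4 mm above. It is empty at the start, to the robot's left or right (this varies).
- tray_red: Shallow open red plastic tray, fixed to the bench: 260 mm (its x axis) by 130 mm (its y axis), 26 mm high outside, walls and floor 4 mm thick, so 252 by 122 mm inside. Origin: centre of its underside, on the bench; the inner floor is 4 mm above. It is empty at the start, to the robot's left or right (this varies).
- can_yellow_mid (a point): Small aerosol spray can with a yellow cap and a yellow band on a bare aluminium body, standing upright: 52 mm diameter, 100 mm tall over all; the straight-sided body reaches up to 72 mm, the cap above it is 45 mm in diameter. Weighs 0.1 to 0.2 kg. Point: its centre, on its axis half-way up (50 mm above its underside). Its z axis points to the cap. Still in use: not to be moved.
- casting_mid (a point): Freshly painted green metal column casting, upright, 64 by 64 mm flanges at foot and top, 100 mm tall, 0.9 kg; bare metal top face with dark holes. Point: its centre, 50 mm above its underside. Not to be moved. It, the yellow-capped can and the loose things stand 105 mm or more apart (centres) between the trays. All else is fixed at the bench's back and side edges, up to 190 mm tall.

How it is judged:
By the outcome, as a careful person would: the job done as asked, in the order asked, and still so for the second after the job is handed in, with the robot touching nothing.
It also fails if it takes over 131 s, if anything falls off the work surface, if the arm or the gripper's body presses on something with over 40 N, if the wrist force passes 120 N, or if a joint passes its speed limit or range.

ROBOT

A 6-joint arm with a two-finger parallel gripper is mounted at the origin on the work surface. World frame = base frame: x ahead of the robot, y to its left, z up, the work surface at z = 0. Lengths are in m, angles in rad, forces in N, time in s.
With the tool pointing down it reaches from about 0.25 to 0.775 m from the base axis. Payload 4 kg.
Tool frame: the origin (TCP) lies midway between the tips of the shut fingers; the grasp point (between the pads) lies 19 mm behind it (robot.grasp_offset is the distance from the TCP to the grasp point, in m); z points along the fingers, y is the direction in which the jaws open and shut (so a half turn about z gives the same grasp; the last joint's range is limited). The gripper opens to 94 mm and grips with 3 to 60 N. Pads are 16 mm wide; open, the fingers measure 119 mm over their backs; the gripper's body (75 mm by 177 mm) begins 78 mm behind the grasp point.
Start: joints at [1.182, 0.087, 1.371, -0, 1.684, -0.103], TCP at [0.155, 0.528, 0.206] pointing down, gripper open.
Joint ranges: [-3.1, 3.1], [-0.76, 2.03], [0.27, 2.55], [-1.08, 4.22], [0.17, 2.65], [-2.57, 2.57]. Speed limits (rad/s): [2.79, 2.79, 3.14, 3.14, 3.14, 3.14].

INTERFACE

Orientations are given as [roll, pitch, yaw] about the fixed x, y, z axes, in that order (R = Rz(yaw) Ry(pitch) Rx(roll)).
In Python, from bench import status, viewer, order, robot gives the robot as it stands. The module is installed in compiled form; this text tells all that it offers.
- The arm moves only by the tool move_arm, never from a script. Its argument "targets" is a list of rows, each a list of 3 entries, a list of its own where there are three numbers: the shift along the tool's x, y, z in mm, then the turn, a rotation vector about the tool's x, y, z in degrees, then the opening, from -1 (shut) to 1 (fully open). A call has 1 to 20 rows; each row is the pose to reach, as a shift and turn from the pose commanded when the call began, along the tool's axes at that moment; what a row does not reach only later rows make up. A row lasts 1/8 s, in which the tool goes at most 62.5 mm and 10.7 degrees, less where a joint would pass 70% of its speed; a pose out of reach is approached as far as the arm can. A call with a gripper value outside its range is refused whole. The fingers move at their own pace and stop on an object; the grip force is fixed at half the most. Time passes only in rows, so rows that repeat a pose let the fingers close. It gives the time, the measured TCP pose, the force and the opening at its end, in the units of the state.
- status.get_obs(): the state, without advancing time (a new reading comes with each control period).
- viewer.snapshot(name): name is "side" or "top"; returns the picture (420x560x3 uint8, red, green, blue); there is no depth.
- viewer.camera_model(name): a dict with "K" (3x3 intrinsics, pixels), "xyz" and "attitude" of the camera in the world. Camera axes: x right, y up, looking along -z (the intrinsics and any distortion apply to the point x, -y, -z); pixel columns grow to the right and rows downward; lengths in m; the calibration is good to about 2 mm. A picture is of the moment at which its call begins. camera_model takes no time and is no camera call.
- order.close_job(): hands the job in, once; it reports no verdict.
The state is a dict: "time": time; "joint_positions": joint angles; "qvel": joint speeds; "joint_torque": joint torques, N m; "tool_pos": TCP position; "ee_rot": TCP orientation; "wrist_force": force on the tool from outside, world axes, zero at the start; "wrist_torque": the same for the moment, N m; "width": finger opening in m.
Only numpy, scipy, OpenCV 4.12 (cv2) and the standard library are available. Lean on these libraries where they do the work, as an engineer would, in place of code of your own. Each camera call takes 0.05 s, during which the arm holds its last target. There are 200 camera calls.

## Working session

There is one attempt and no reset: what is moved stays moved. The work goes in short steps, Python scripts to look and compute and a tool call to move; the robot and the scene stay as the last step left them, time stands still between calls to the robot, and variables do not carry over. Pictures are saved under pics/ and viewed, about 12 in all and at most 16, crops included, and the job is handed in when it is done.

Besides the shell and the picture viewer there is one more tool, called after "Call:" by a JSON object that holds its "op" and its "data". move_arm: Moves the arm, as the interface text tells. Its arguments: {"type":"object","properties":{"targets":{"type":"array"}},"required":["targets"]}

```bash
mkdir -p pics; python3 - <<'E'
from bench import status, viewer, order, robot
import cv2,numpy as np
for n in("top","side"):
    im=viewer.snapshot(n); cv2.imwrite(f"pics/{n}0.png",im[:,:,::-1]); print(n,viewer.camera_model(n))
print(status.get_obs()); print([a for a in dir(robot) if a[0]!='_'])
E
```

```text
top {'K': array([[380.24559502,   0.        , 271.53017458],
       [  0.        , 380.24559502, 209.88954229],
       [  0.        ,   0.        ,   1.        ]]), 'xyz': array([ 0.47999914, -0.00904851,  0.94023796]), 'attitude': array([ 0.07544088,  0.02403287, -1.54753417])}
side {'K': array([[402.26972011,   0.        , 275.05133198],
       [  0.        , 402.26972011, 204.16236341],
       [  0.        ,   0.        ,   1.        ]]), 'xyz': array([0.34508722, 0.69511696, 0.75686001]), 'attitude': array([ 0.80542702, -0.00969243, -2.82947356])}
{'time': 0.1, 'joint_positions': array([ 1.18187745e+00,  8.78948439e-02,  1.37205610e+00, -3.56600899e-05,
        1.68360314e+00, -1.03093621e-01]), 'qvel': array([-0.00078419, -0.00194559, -0.00236291, -0.00128366,  0.00089605,
       -0.00013905]), 'joint_torque': array([ 1.90316765e-03, -3.41252232e+01, -3.03302228e+01,  7.19783222e-02,
        3.03857506e-02, -1.23150812e-04]), 'tool_pos': array([0.15490204, 0.52723537, 0.20443756]), 'ee_rot': array([-3.13963799e+00, -1.66599809e-04,  2.85576326e+00]), 'wrist_force': array([ 0.37327642, -0.55417512,  0.75333431]), 'wrist_torque': array([ 0.02068906, -0.04483412,  0.01192821]), 'width': 0.09382577591135104}
['IKError', 'grasp_offset']
```

View pics/top0.png

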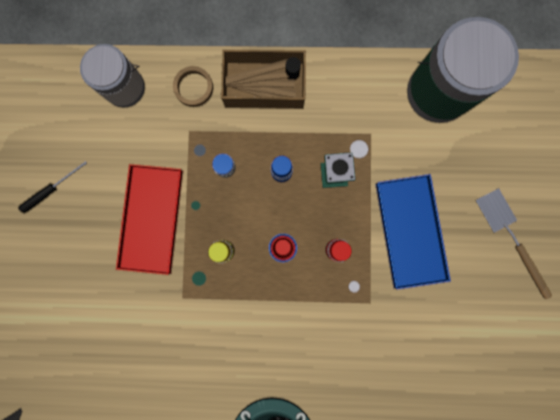

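View pics/side0.png

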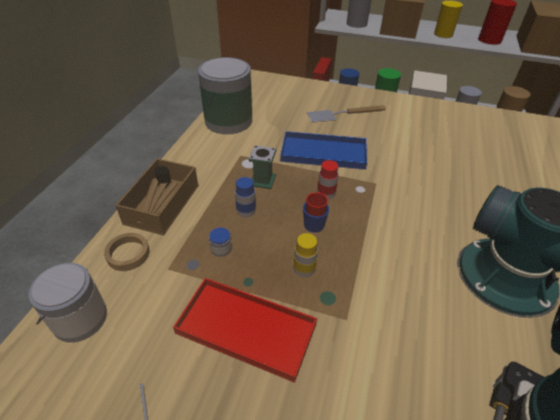

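Top view: blue tin (223,165), blue can (283,167), casting (340,168), yellow can (220,252), nested cups (283,248), red can (340,250). The red tray is at left (+y) and the blue tray at right (-y).

```bash
cat > h.py <<'E'
from bench import status, viewer, order, robot
import cv2,numpy as np
from scipy.spatial.transform import Rotation as Ro
def ray(cam,uv,z):
    m=viewer.camera_model(cam); K=m["K"]; d=np.linalg.inv(K)@[uv[0],uv[1],1]
    d=Ro.from_euler("xyz",m["attitude"]).apply(d*[1,-1,-1])
    return m["xyz"]+d*(z-m["xyz"][2])/d[2]
def mask(im,h0,h1,s=130,v=60):
    q=cv2.cvtColor(im,cv2.COLOR_RGB2HSV)
    if h0>h1: return cv2.inRange(q,(h0,s,v),(180,255,255))|cv2.inRange(q,(0,s,v),(h1,255,255))
    return cv2.inRange(q,(h0,s,v),(h1,255,255))
C=dict(blue=(100,125),red=(172,6),yellow=(22,35))
def blobs(im,c,amin=40,**k):
    cs,_=cv2.findContours(mask(im,*C[c],**k),cv2.RETR_EXTERNAL,cv2.CHAIN_APPROX_NONE)
    return sorted([q for q in cs if cv2.contourArea(q)>amin],key=cv2.contourArea)
def goto(xyz,yaw):
    "shift/turn in current tool axes to a tool-down pose"
    o=status.get_obs(); R=Ro.from_euler("xyz",o["ee_rot"])
    T=Ro.from_euler("xyz",[np.pi,0,yaw])
    print("shift",np.round(R.inv().apply(np.array(xyz)-o["tool_pos"])*1000,1),"turn",np.round((R.inv()*T).as_rotvec(degrees=True),1))
E
python3 - <<'E'
from h import *
im=cv2.imread("pics/top0.png")[:,:,::-1].copy()
for c in C:
    for q in blobs(im,c):
        r=cv2.minAreaRect(q); a=cv2.contourArea(q)
        print(c,a,np.round(r[0],1),np.round(r[1],1))
        if a>2000:
            P=np.array([ray("top",p,.026)[:2] for p in cv2.boxPoints(r)]); e=[P[1]-P[0],P[2]-P[1]]; l=max(e,key=np.linalg.norm)
            print("  tray",P.mean(0).round(3),[round(np.linalg.norm(v),3) for v in e],"long deg",round(np.degrees(np.arctan2(l[1],l[0])),1))
        else: print("  z.095",ray("top",r[0],.095)[:2].round(3),"z.05",ray("top",r[0],.05)[:2].round(3))
E
```

```text
blue 265.0 [222.5 163.5] [18.4 18.4]
  z.095 [0.646 0.126] z.05 [0.655 0.133]
blue 290.5 [281.3 166.3] [19.1 19.8]
  z.095 [ 0.642 -0.007] z.05 [ 0.651 -0.007]
blue 5708.0 [412.7 231.6] [107.9  55.4]
  tray [ 0.505 -0.322] [np.float64(0.133), np.float64(0.255)] long deg -170.6
red 339.5 [340. 250.] [20. 22.]
  z.095 [ 0.458 -0.14 ] z.05 [ 0.457 -0.147]
red 406.0 [282.5 247.5] [22.6 22.6]
  z.095 [ 0.461 -0.013] z.05 [ 0.459 -0.014]
red 5562.5 [148.8 219. ] [ 54.4 106.7]
  tray [0.521 0.312] [np.float64(0.259), np.float64(0.135)] long deg -3.7
yellow 345.0 [218.5 251. ] [20. 21.]
  z.095 [0.449 0.128] z.05 [0.448 0.136]
```

```bash
python3 -c "
from h import *
goto([.461,-.013,.2],0)"
```

```text
shift [-446.  -432.     5.2] turn [ -0.    0.2 163.6]
```

Call:
{"op": "move_arm", "data": {"targets": [[[-25,-24,0],[0,0,9],1],[[-50,-48,0],[0,0,18],1],[[-75,-72,0],[0,0,27],1],[[-100,-96,1],[0,0,36],1],[[-125,-120,1],[0,0,45],1],[[-150,-144,1],[0,0,54],1],[[-175,-168,2],[0,0,63],1],[[-200,-192,2],[0,0,72],1],[[-225,-216,2],[0,0,81],1],[[-250,-240,3],[0,0,90],1],[[-275,-264,3],[0,0,99],1],[[-300,-288,3],[0,0,108],1],[[-325,-312,4],[0,0,117],1],[[-350,-336,4],[0,0,127],1],[[-375,-360,4],[0,0,137],1],[[-400,-385,5],[0,0,147],1],[[-425,-410,5],[0,0,156],1],[[-446,-432,5],[0,0,163.6],1],[[-446,-432,5],[0,0,163.6],1],[[-446,-432,5],[0,0,163.6],1]]}}

```text
time: 2.6
tool_pos: [0.4607, -0.0119, 0.2001]
ee_rot: [-3.141, 0.001, 0.002]
wrist_force: [0.6, 0.2, -0.4]
width: 0.094
```

Call:
{"op": "move_arm", "data": {"targets": [[[0,-1,40],[0,0,0],1],[[0,-1,80],[0,0,0],1],[[0,-1,115],[0,0,0],1],[[0,-1,133],[0,0,0],1],[[0,-1,133],[0,0,0],1],[[0,-1,133],[0,0,0],-1],[[0,-1,133],[0,0,0],-1],[[0,-1,133],[0,0,0],-1],[[0,-1,133],[0,0,0],-1],[[0,-1,133],[0,0,0],-1],[[0,-1,133],[0,0,0],-1],[[0,-1,133],[0,0,0],-1]]}}

```text
time: 4.1
tool_pos: [0.4615, -0.0117, 0.0677]
ee_rot: [3.141, -0.001, 0.0]
wrist_force: [0.7, 0.0, 1.8]
width: 0.052
```

Call:
{"op": "move_arm", "data": {"targets": [[[0,0,-10],[0,0,0],-1],[[0,0,-25],[0,0,0],-1],[[0,0,-45],[0,0,0],-1],[[0,0,-65],[0,0,0],-1],[[0,0,-95],[0,0,0],-1],[[0,0,-125],[0,0,0],-1],[[0,0,-145],[0,0,0],-1],[[0,0,-145],[0,0,0],-1]]}}

```text
time: 5.1
tool_pos: [0.4624, -0.0116, 0.2154]
ee_rot: [3.141, -0.005, 0.001]
wrist_force: [-0.4, -0.2, 0.4]
width: 0.0519
```

```bash
python3 -c "
from h import *
im=viewer.snapshot('side');cv2.imwrite('pics/s1.png',cv2.resize(im[120:320,170:430,::-1],None,fx=2.5,fy=2.5))
goto([.461,.316,.212],np.radians(-3.7))"
```

```text
shift [  -0.4 -327.5    1.5] turn [ 0.  -0.1  3.7]
```

View pics/s1.png

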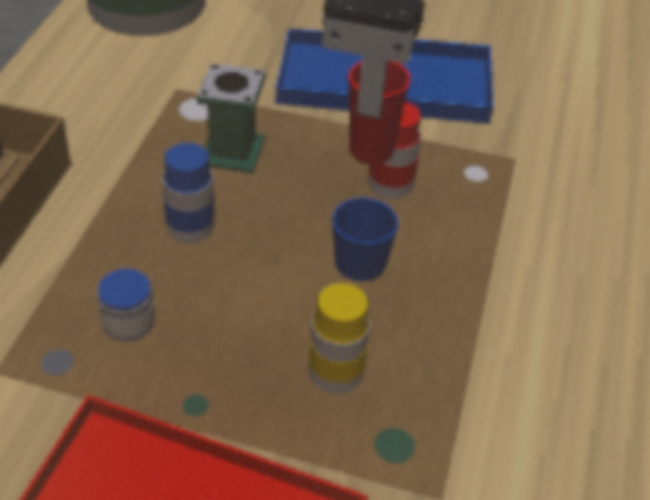

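The red cup hangs upright in the gripper (crop 378,110). The blue cup stays standing at crop (363,240). Next is the red tray.

Call:
{"op": "move_arm", "data": {"targets": [[[0,-25,0],[0,0,0],-1],[[0,-65,0],[0,0,1],-1],[[0,-110,0],[0,0,1],-1],[[0,-160,0],[0,0,2],-1],[[0,-210,0],[0,0,3],-1],[[0,-255,0],[0,0,3.7],-1],[[0,-295,0],[0,0,3.7],-1],[[0,-320,0],[0,0,3.7],-1],[[0,-327,0],[0,0,3.7],-1],[[0,-327,20],[0,0,3.7],-1],[[0,-327,60],[0,0,3.7],-1],[[0,-327,95],[0,0,3.7],-1],[[0,-327,120],[0,0,3.7],-1],[[0,-327,134],[0,0,3.7],-1],[[0,-327,142],[0,0,3.7],-1],[[0,-327,144],[0,0,3.7],-1],[[0,-327,144],[0,0,3.7],-1]]}}

```text
time: 7.28
tool_pos: [0.4616, 0.3157, 0.0694]
ee_rot: [-3.141, -0.001, -0.064]
wrist_force: [0.3, 0.2, -0.1]
width: 0.0521
```

Call:
{"op": "move_arm", "data": {"targets": [[[0,0,1],[0,0,0],-1],[[0,0,1.5],[0,0,0],-1],[[0,0,1.5],[0,0,0],-1],[[0,0,1.5],[0,0,0],0.5],[[0,0,1.5],[0,0,0],0.5],[[0,0,1.5],[0,0,0],0.5],[[0,0,1.5],[0,0,0],0.5],[[0,0,-10],[0,0,0],0.5],[[0,0,-40],[0,0,0],0.5],[[0,0,-80],[0,0,0],0.5],[[0,0,-105],[0,0,0],0.5],[[0,0,-110],[0,0,0],1],[[0,0,-110],[0,0,0],1]]}}

```text
time: 8.9
tool_pos: [0.461, 0.3154, 0.1784]
ee_rot: [-3.142, -0.0, -0.064]
wrist_force: [0.4, -1.0, -0.5]
width: 0.0872
```

```bash
python3 -c "
from h import *
im=viewer.snapshot('top');cv2.imwrite('pics/t1.png',im[:,:,::-1])
goto([.655,.133,.18],np.radians(0))
q=blobs(im,'blue')[0:3]
for c in q: print(cv2.minAreaRect(c)[:2], ray('top',cv2.minAreaRect(c)[0],.05))"
```

```text
shift [205.7 169.4  -2.8] turn [ 0.   0.1 -3.7]
((222.50003051757812, 163.50001525878906), (18.384775161743164, 18.384777069091797)) [0.65488384 0.13307898 0.05      ]
((281.2500305175781, 166.25001525878906), (19.091880798339844, 19.798988342285156)) [ 0.6508743  -0.00669411  0.05      ]
((282.5, 247.5), (25.0, 25.0)) [ 0.45949766 -0.01368955  0.05      ]
```

View pics/t1.png

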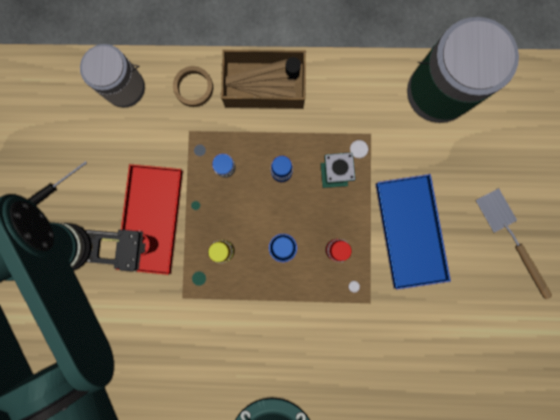

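The red cup is under the gripper at (148,244) inside the red tray; the rest are undisturbed. Next the tin.

Call:
{"op": "move_arm", "data": {"targets": [[[30,25,0],[0,0,0],1],[[70,58,0],[0,0,-1],1],[[115,95,0],[0,0,-2],1],[[160,132,0],[0,0,-3],1],[[195,160,0],[0,0,-3.7],1],[[206,169,0],[0,0,-3.7],1],[[206,169,20],[0,0,-3.7],1],[[206,169,60],[0,0,-3.7],1],[[206,169,105],[0,0,-3.7],1],[[206,169,145],[0,0,-3.7],1],[[206,169,165],[0,0,-3.7],1],[[206,169,165],[0,0,-3.7],1],[[206,169,165],[0,0,-3.7],-1],[[206,169,165],[0,0,-3.7],-1],[[206,169,165],[0,0,-3.7],-1],[[206,169,165],[0,0,-3.7],-1],[[206,169,165],[0,0,-3.7],-1],[[206,169,165],[0,0,-3.7],-1],[[206,169,165],[0,0,-3.7],-1]]}}

```text
time: 11.32
tool_pos: [0.656, 0.1335, 0.0139]
ee_rot: [3.142, -0.001, 0.0]
wrist_force: [-0.1, -0.3, 1.8]
width: 0.0517
```

```bash
python3 -c "
from h import *
goto([.505,-.322,.16],np.radians(9.4))"
```

```text
shift [-151.1  455.5 -146.2] turn [ 0.  -0.  -9.4]
```

Call:
{"op": "move_arm", "data": {"targets": [[[0,0,-15],[0,0,0],-1],[[0,0,-50],[0,0,0],-1],[[0,0,-90],[0,0,0],-1],[[0,0,-130],[0,0,0],-1],[[-5,10,-150],[0,0,0],-1],[[-15,40,-152],[0,0,-1],-1],[[-28,85,-152],[0,0,-2],-1],[[-43,130,-152],[0,0,-3],-1],[[-58,175,-152],[0,0,-4],-1],[[-73,220,-152],[0,0,-5],-1],[[-88,265,-152],[0,0,-6],-1],[[-103,310,-152],[0,0,-7],-1],[[-118,355,-152],[0,0,-8],-1],[[-132,400,-152],[0,0,-9],-1],[[-144,435,-152],[0,0,-9.4],-1],[[-151,455,-150],[0,0,-9.4],-1],[[-151,455,-140],[0,0,-9.4],-1],[[-151,455,-100],[0,0,-9.4],-1],[[-151,455,-60],[0,0,-9.4],-1],[[-151,455,-30],[0,0,-9.4],-1]]}}

```text
time: 13.82
tool_pos: [0.5045, -0.3185, 0.0404]
ee_rot: [-3.138, 0.002, 0.166]
wrist_force: [-0.6, -0.2, -1.1]
width: 0.0516
```

Call:
{"op": "move_arm", "data": {"targets": [[[0,0,12],[0,0,0],-1],[[0,0,20],[0,0,0],-1],[[0,0,23],[0,0,0],-1],[[0,0,24],[0,0,0],-1],[[0,0,25],[0,0,0],-1],[[0,0,25],[0,0,0],-1]]}}

```text
time: 14.58
tool_pos: [0.5052, -0.3217, 0.019]
ee_rot: [3.141, -0.001, 0.164]
wrist_force: [0.3, -0.1, -0.9]
width: 0.0513
```

Call:
{"op": "move_arm", "data": {"targets": [[[0,0,1],[0,0,0],-1],[[0,0,1],[0,0,0],-1],[[0,0,1],[0,0,0],0.5],[[0,0,1],[0,0,0],0.5],[[0,0,1],[0,0,0],0.5],[[0,0,1],[0,0,0],0.5],[[0,0,-15],[0,0,0],0.5],[[0,0,-50],[0,0,0],0.5],[[0,0,-95],[0,0,0],0.5],[[0,0,-135],[0,0,0],0.5],[[0,0,-160],[0,0,0],1],[[0,0,-160],[0,0,0],1]]}}

```text
time: 16.08
tool_pos: [0.5064, -0.3225, 0.1827]
ee_rot: [3.136, -0.005, 0.165]
wrist_force: [-0.6, -0.5, 0.8]
width: 0.0869
```

```bash
python3 -c "
from h import *
im=viewer.snapshot('top');cv2.imwrite('pics/t2.png',im[:,:,::-1])
goto([.643,-.007,.18],np.radians(0))
"
```

```text
shift [ 1.872e+02 -2.880e+02 -1.000e-01] turn [ 0.1 -0.1  9.4]
```

View pics/t2.png

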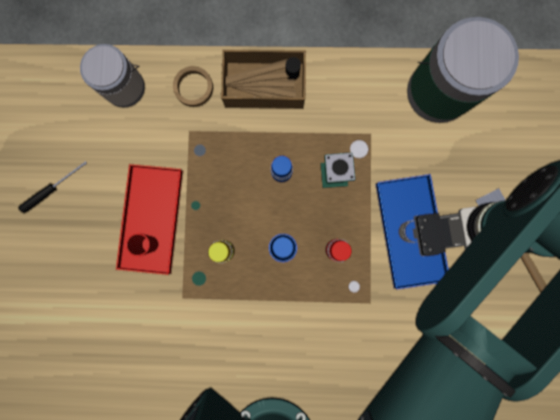

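Red cup stands in the red tray (142,244) and the tin in the blue tray (410,231). Now the blue can.

Call:
{"op": "move_arm", "data": {"targets": [[[20,-30,0],[0,0,1],1],[[45,-70,0],[0,0,2],1],[[75,-115,0],[0,0,4],1],[[105,-160,0],[0,0,5],1],[[135,-205,0],[0,0,7],1],[[160,-250,0],[0,0,9],1],[[182,-280,0],[0,0,9.4],1],[[187,-288,0],[0,0,9.4],1],[[187,-288,5],[0,0,9.4],1],[[187,-288,40],[0,0,9.4],1],[[187,-288,85],[0,0,9.4],1],[[187,-288,130],[0,0,9.4],1],[[187,-288,153],[0,0,9.4],1],[[187,-288,153],[0,0,9.4],1],[[187,-288,153],[0,0,9.4],-1],[[187,-288,153],[0,0,9.4],-1],[[187,-288,153],[0,0,9.4],-1],[[187,-288,153],[0,0,9.4],-1],[[187,-288,153],[0,0,9.4],-1],[[187,-288,153],[0,0,9.4],-1]]}}

```text
time: 18.62
tool_pos: [0.6426, -0.007, 0.026]
ee_rot: [3.141, -0.001, 0.0]
wrist_force: [-0.4, -1.1, 2.5]
width: 0.0511
```

```bash
python3 -c "
from h import *
goto([.586,-.309,.17],np.radians(9.4))"
```

```text
shift [ -56.6  302.1 -143.9] turn [ 0.  -0.  -9.4]
```

Call:
{"op": "move_arm", "data": {"targets": [[[0,0,-15],[0,0,0],-1],[[0,0,-50],[0,0,0],-1],[[0,0,-90],[0,0,0],-1],[[0,0,-130],[0,0,0],-1],[[-2,10,-150],[0,0,0],-1],[[-8,40,-152],[0,0,-1],-1],[[-16,85,-152],[0,0,-3],-1],[[-24,130,-152],[0,0,-4],-1],[[-33,175,-152],[0,0,-6],-1],[[-41,220,-152],[0,0,-7],-1],[[-50,262,-152],[0,0,-8],-1],[[-55,292,-152],[0,0,-9.4],-1],[[-57,302,-148],[0,0,-9.4],-1],[[-57,302,-130],[0,0,-9.4],-1],[[-57,302,-95],[0,0,-9.4],-1],[[-57,302,-55],[0,0,-9.4],-1],[[-57,302,-25],[0,0,-9.4],-1],[[-57,302,-10],[0,0,-9.4],-1],[[-57,302,-5],[0,0,-9.4],-1],[[-57,302,-5],[0,0,-9.4],-1]]}}

```text
time: 21.12
tool_pos: [0.5862, -0.3087, 0.0314]
ee_rot: [3.14, -0.002, 0.165]
wrist_force: [0.3, -0.1, -1.7]
width: 0.0509
```

Call:
{"op": "move_arm", "data": {"targets": [[[0,0,1],[0,0,0],-1],[[0,0,1.5],[0,0,0],-1],[[0,0,1.5],[0,0,0],0.5],[[0,0,1.5],[0,0,0],0.5],[[0,0,1.5],[0,0,0],0.5],[[0,0,1.5],[0,0,0],0.5],[[0,0,-15],[0,0,0],0.5],[[0,0,-50],[0,0,0],0.5],[[0,0,-95],[0,0,0],0.5],[[0,0,-135],[0,0,0],0.5],[[0,0,-150],[0,0,0],1],[[0,0,-150],[0,0,0],1],[[0,0,-150],[0,0,0],1]]}}

```text
time: 22.75
tool_pos: [0.5846, -0.3082, 0.178]
ee_rot: [-3.139, 0.003, 0.164]
wrist_force: [0.7, 0.0, -1.1]
width: 0.0935
```

```bash
python3 -c "
from h import *
im=viewer.snapshot('side');cv2.imwrite('pics/s2.png',cv2.resize(im[80:320,170:450,::-1],None,fx=2,fy=2))
goto([.460,-.0135,.18],np.radians(0))
"
```

```text
shift [ -74.6 -311.    -1.1] turn [-0.2  0.2  9.4]
```

View pics/s2.png

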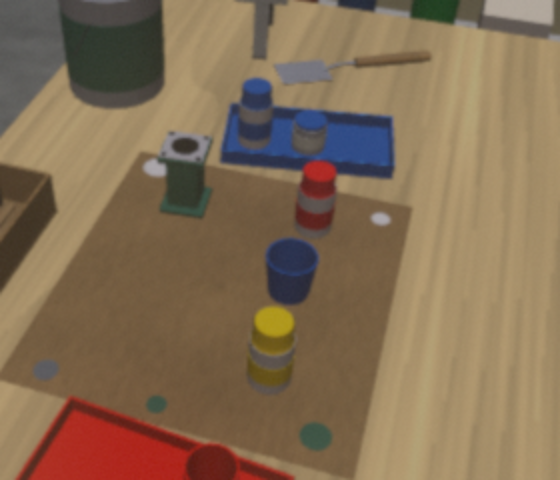

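Blue can (crop 256,115) and tin (310,132) stand upright in the blue tray. Now the blue cup.

Call:
{"op": "move_arm", "data": {"targets": [[[-5,-25,0],[0,0,1],1],[[-15,-65,0],[0,0,2],1],[[-27,-110,0],[0,0,4],1],[[-38,-155,0],[0,0,5],1],[[-49,-205,0],[0,0,6],1],[[-60,-250,0],[0,0,8],1],[[-70,-290,0],[0,0,9.4],1],[[-74.6,-311,0],[0,0,9.4],1],[[-74.6,-311,0],[0,0,9.4],1],[[-74.6,-311,35],[0,0,9.4],1],[[-74.6,-311,80],[0,0,9.4],1],[[-74.6,-311,125],[0,0,9.4],1],[[-74.6,-311,158],[0,0,9.4],1],[[-74.6,-311,158],[0,0,9.4],1],[[-74.6,-311,158],[0,0,9.4],-1],[[-74.6,-311,158],[0,0,9.4],-1],[[-74.6,-311,158],[0,0,9.4],-1],[[-74.6,-311,158],[0,0,9.4],-1],[[-74.6,-311,158],[0,0,9.4],-1]]}}

```text
time: 25.18
tool_pos: [0.462, -0.0144, 0.0239]
ee_rot: [3.141, -0.003, 0.001]
wrist_force: [-0.6, -0.3, 5.2]
width: 0.065
```

```bash
python3 -c "
from h import *
goto([.424,-.335,.17],np.radians(9.4))"
```

```text
shift [ -37.8  320.7 -146. ] turn [ 0.1 -0.2 -9.4]
```

Call:
{"op": "move_arm", "data": {"targets": [[[0,0,0],[0,0,0],-1],[[0,0,0],[0,0,0],-1],[[0,0,0],[0,0,0],-1]]}}

```text
time: 25.55
tool_pos: [0.462, -0.0144, 0.0239]
ee_rot: [3.141, -0.003, 0.001]
wrist_force: [-1.2, -1.4, 5.9]
width: 0.0648
```

```bash
python3 -c "
from h import *
im=viewer.snapshot('side');cv2.imwrite('pics/s3.png',cv2.resize(im[140:290,230:390,::-1],None,fx=4,fy=4,interpolation=cv2.INTER_CUBIC))
goto([.424,-.335,.17],np.radians(9.4))"
```

```text
shift [ -37.8  320.6 -146. ] turn [ 0.1 -0.2 -9.4]
```

View pics/s3.png

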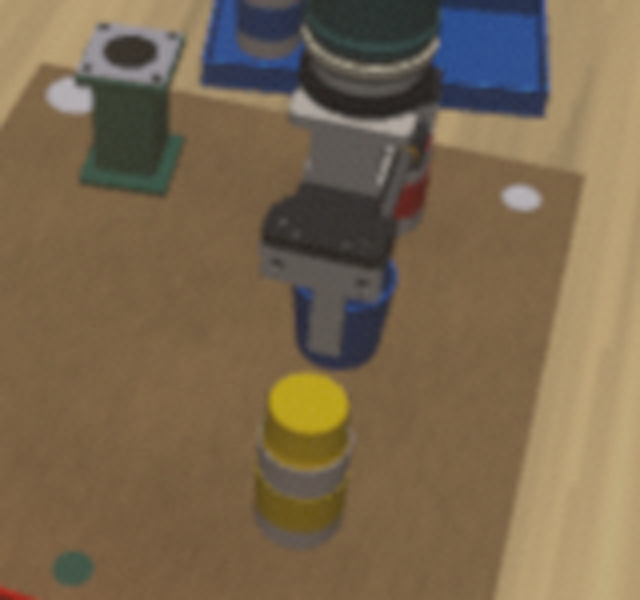

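Cup is gripped squarely (crop 335,310), casting and yellow can untouched. Lift and carry.

Call:
{"op": "move_arm", "data": {"targets": [[[0,0,-8],[0,0,0],-1],[[0,0,-25],[0,0,0],-1],[[0,0,-60],[0,0,0],-1],[[0,0,-100],[0,0,0],-1],[[0,0,-140],[0,0,0],-1],[[-1,10,-155],[0,0,0],-1],[[-5,40,-155],[0,0,-1],-1],[[-10,85,-155],[0,0,-3],-1],[[-15,130,-155],[0,0,-4],-1],[[-21,175,-155],[0,0,-5],-1],[[-26,220,-155],[0,0,-7],-1],[[-32,265,-155],[0,0,-8],-1],[[-36,300,-155],[0,0,-9.4],-1],[[-38,318,-155],[0,0,-9.4],-1],[[-38,321,-155],[0,0,-9.4],-1],[[-38,321,-155],[0,0,-9.4],-1]]}}

```text
time: 27.6
tool_pos: [0.4231, -0.3343, 0.1772]
ee_rot: [-3.14, 0.0, 0.165]
wrist_force: [0.2, 0.3, -0.3]
width: 0.0649
```

```bash
python3 -c "
from h import *
im=viewer.snapshot('side');cv2.imwrite('pics/s4.png',cv2.resize(im[60:260,220:440,::-1],None,fx=3,fy=3,interpolation=cv2.INTER_CUBIC))
goto([.424,-.335,.028],np.radians(9.4))"
```

```text
shift [  0.5   1.2 149.4] turn [-0.  -0.   0.1]
```

View pics/s4.png

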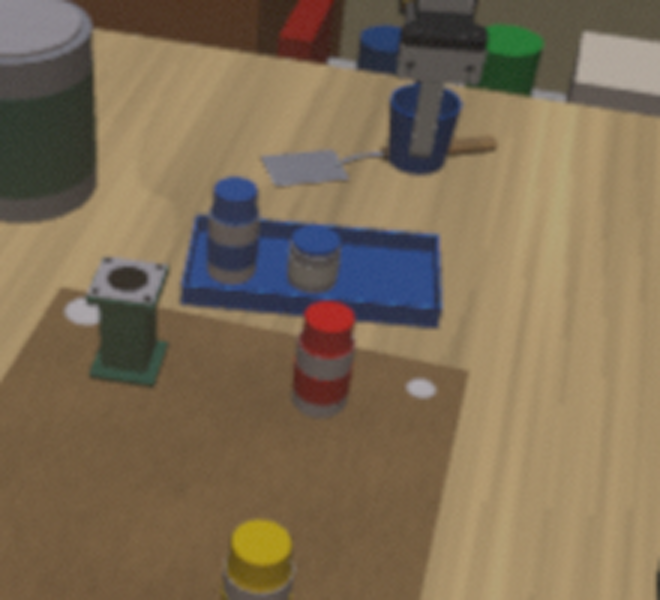

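Call:
{"op": "move_arm", "data": {"targets": [[[0,1,20],[0,0,0],-1],[[0,1,60],[0,0,0],-1],[[0,1,100],[0,0,0],-1],[[0,1,125],[0,0,0],-1],[[0,1,138],[0,0,0],-1],[[0,1,142],[0,0,0],-1],[[0,1,142],[0,0,0],-1]]}}

```text
time: 28.52
tool_pos: [0.4239, -0.3363, 0.0364]
ee_rot: [3.14, -0.001, 0.165]
wrist_force: [-0.0, 0.8, 0.7]
width: 0.0651
```

Call:
{"op": "move_arm", "data": {"targets": [[[0,0,3],[0,0,0],-1],[[0,0,5],[0,0,0],-1],[[0,0,7],[0,0,0],-1],[[0,0,7],[0,0,0],-1]]}}

```text
time: 29.02
tool_pos: [0.4231, -0.3361, 0.0283]
ee_rot: [-3.141, 0.0, 0.164]
wrist_force: [-0.1, -0.3, -0.4]
width: 0.0648
```

Call:
{"op": "move_arm", "data": {"targets": [[[0,0,1],[0,0,0],-1],[[0,0,2],[0,0,0],-1],[[0,0,2],[0,0,0],-1]]}}

```text
time: 29.4
tool_pos: [0.4232, -0.3363, 0.0279]
ee_rot: [3.141, -0.0, 0.165]
wrist_force: [-2.3, 1.6, 6.7]
width: 0.0651
```

Contact (6.7 N). Release and go to the red can.

Call:
{"op": "move_arm", "data": {"targets": [[[0,0,1],[0,0,0],0.75],[[0,0,1],[0,0,0],0.75],[[0,0,1],[0,0,0],0.75],[[0,0,1],[0,0,0],0.75],[[0,0,-12],[0,0,0],0.75],[[0,0,-45],[0,0,0],0.75],[[0,0,-90],[0,0,0],0.75],[[0,0,-135],[0,0,0],0.75],[[0,0,-155],[0,0,0],1],[[0,0,-155],[0,0,0],1],[[0,0,-155],[0,0,0],1]]}}

```text
time: 30.78
tool_pos: [0.4228, -0.3357, 0.1805]
ee_rot: [-3.14, 0.001, 0.165]
wrist_force: [0.0, 0.6, -0.1]
width: 0.0938
```

```bash
python3 -c "
from h import *
im=viewer.snapshot('side');cv2.imwrite('pics/s5.png',cv2.resize(im[60:260,220:440,::-1],None,fx=3,fy=3,interpolation=cv2.INTER_CUBIC))
print(status.get_obs()['tool_pos']);goto([.458,-.141,.18],0)"
```

```text
[ 0.42261347 -0.33553728  0.17987815]
shift [  66.8 -186.1    0.2] turn [-0.1  0.1  9.4]
```

View pics/s5.png

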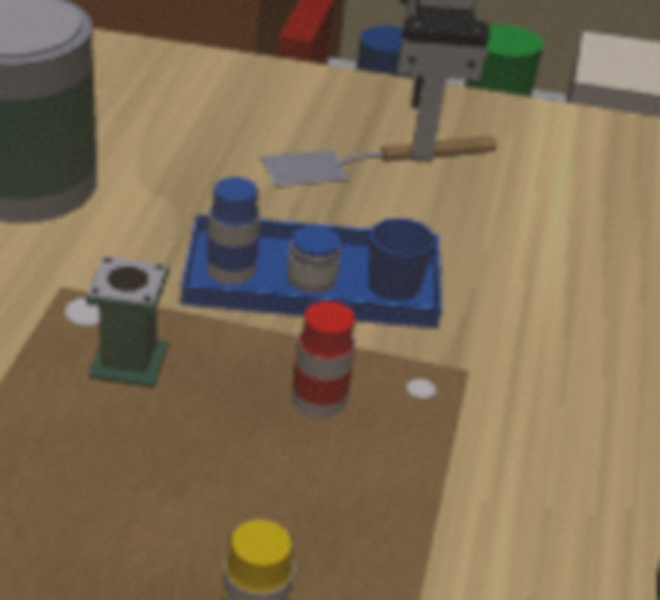

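All three blue things stand upright in the blue tray (crop 235,230; 315,260; 400,260).

Call:
{"op": "move_arm", "data": {"targets": [[[10,-28,0],[0,0,2],1],[[25,-70,0],[0,0,4],1],[[41,-115,0],[0,0,6],1],[[56,-155,0],[0,0,8],1],[[65,-181,0],[0,0,9.4],1],[[67,-186,0],[0,0,9.4],1],[[67,-186,5],[0,0,9.4],1],[[67,-186,40],[0,0,9.4],1],[[67,-186,85],[0,0,9.4],1],[[67,-186,130],[0,0,9.4],1],[[67,-186,154],[0,0,9.4],1],[[67,-186,154],[0,0,9.4],1],[[67,-186,154],[0,0,9.4],-1],[[67,-186,154],[0,0,9.4],-1],[[67,-186,154],[0,0,9.4],-1],[[67,-186,154],[0,0,9.4],-1],[[67,-186,154],[0,0,9.4],-1],[[67,-186,154],[0,0,9.4],-1]]}}

```text
time: 33.08
tool_pos: [0.4592, -0.1421, 0.028]
ee_rot: [3.141, -0.001, 0.001]
wrist_force: [-1.1, -2.2, 3.0]
width: 0.0511
```

```bash
python3 -c "
from h import *
goto([.581,.308,.18],np.radians(-3.7))"
```

```text
shift [ 122.2 -449.9 -152.4] turn [ 0.1 -0.   3.7]
```

Call:
{"op": "move_arm", "data": {"targets": [[[0,0,-15],[0,0,0],-1],[[0,0,-50],[0,0,0],-1],[[0,0,-90],[0,0,0],-1],[[0,0,-130],[0,0,0],-1],[[2,-10,-155],[0,0,0],-1],[[10,-40,-155],[0,0,0],-1],[[23,-85,-155],[0,0,1],-1],[[35,-130,-155],[0,0,1],-1],[[48,-175,-155],[0,0,2],-1],[[60,-220,-155],[0,0,2],-1],[[72,-265,-155],[0,0,3],-1],[[84,-310,-155],[0,0,3],-1],[[97,-355,-155],[0,0,3.7],-1],[[109,-400,-155],[0,0,3.7],-1],[[118,-435,-155],[0,0,3.7],-1],[[122,-450,-152],[0,0,3.7],-1],[[122,-450,-140],[0,0,3.7],-1],[[122,-450,-100],[0,0,3.7],-1],[[122,-450,-60],[0,0,3.7],-1],[[122,-450,-30],[0,0,3.7],-1]]}}

```text
time: 35.58
tool_pos: [0.5792, 0.3057, 0.0546]
ee_rot: [3.139, 0.003, -0.066]
wrist_force: [-1.0, 0.6, -1.3]
width: 0.0508
```

Call:
{"op": "move_arm", "data": {"targets": [[[0,0,12],[0,0,0],-1],[[0,0,20],[0,0,0],-1],[[0,0,24],[0,0,0],-1],[[0,0,24],[0,0,0],-1],[[0,0,24],[0,0,0],-1]]}}

```text
time: 36.2
tool_pos: [0.5813, 0.3087, 0.0347]
ee_rot: [-3.141, -0.002, -0.064]
wrist_force: [-0.5, 0.0, -1.8]
width: 0.0508
```

Down about 2.5 mm more, release, retreat upward and towards the robot's base side.

Call:
{"op": "move_arm", "data": {"targets": [[[0,0,1.5],[0,0,0],-1],[[0,0,2.5],[0,0,0],-1],[[0,0,2.5],[0,0,0],-1],[[0,0,2.5],[0,0,0],0.5],[[0,0,2.5],[0,0,0],0.5],[[0,0,2.5],[0,0,0],0.5],[[0,0,2.5],[0,0,0],0.5],[[0,0,-15],[0,0,0],0.5],[[0,0,-50],[0,0,0],0.5],[[0,0,-95],[0,0,0],0.5],[[0,0,-140],[0,0,0],0.5],[[0,0,-160],[0,0,0],0.5],[[-30,0,-160],[0,0,0],0.5],[[-75,0,-160],[0,0,0],0.5],[[-125,0,-160],[0,0,0],0.5],[[-175,0,-160],[0,0,0],0.5],[[-225,0,-160],[0,0,0],0.5],[[-270,0,-160],[0,0,0],0.5],[[-290,0,-160],[0,0,0],0.5],[[-290,0,-160],[0,0,0],0.5]]}}

```text
time: 38.7
tool_pos: [0.2912, 0.3274, 0.1947]
ee_rot: [-3.14, -0.002, -0.063]
wrist_force: [0.7, -0.6, -0.5]
width: 0.0704
```

```bash
python3 -c "
from h import *
a=viewer.snapshot('top');b=viewer.snapshot('side')
cv2.imwrite('pics/t6.png',a[:,:,::-1]);cv2.imwrite('pics/s6.png',b[:,:,::-1])
old=cv2.imread('pics/top0.png')[:,:,::-1].copy()
for im in(old,a): print('yellow',[np.round(cv2.minAreaRect(c)[0],1) for c in blobs(im,'yellow')])
print('casting diff',np.abs(a[145:195,318:358].astype(int)-old[145:195,318:358]).mean())
o=status.get_obs();print(o['time'],o['tool_pos'],o['wrist_force'])"
```

```text
yellow [array([218.5, 251. ])]
yellow [array([218.5, 251. ])]
casting diff 1.634
38.8 [0.29235783 0.32710421 0.19397856] [0.73400518 0.11553081 0.28768184]
```

View pics/t6.png

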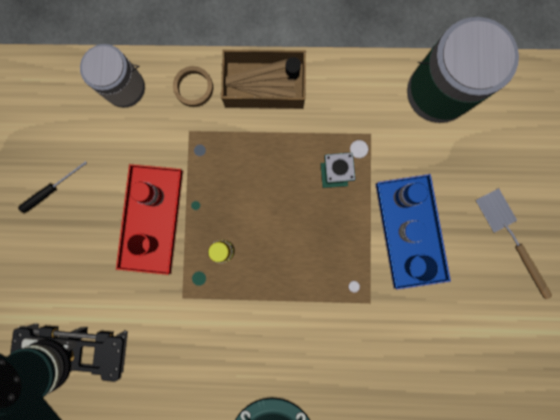

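View pics/s6.png

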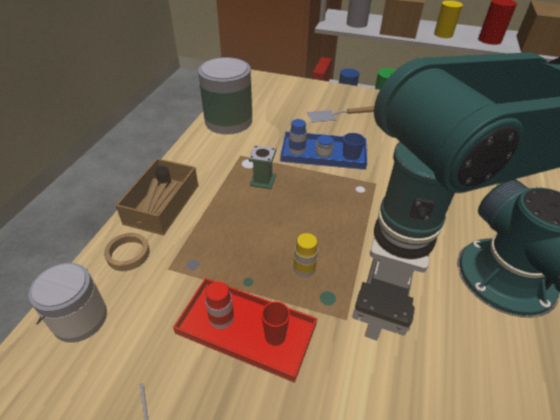

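The red can (145,194) and red cup (142,244) stand in the red tray, and the blue can, tin and cup (412,195; 410,231; 420,267) in the blue one. Nothing touches the robot.

```bash
python3 -c "
from bench import order
print(order.close_job())"
```

```text
the job is handed in; nothing more can be done
None
```

The job is done and handed in at about 39 s of the 131 s allowed. I lifted the red cup out of the blue one first. The blue can, tin and blue cup now stand in the blue tray, and the red can and red cup in the red tray.

- **Placement:** The final top and side pictures show all five things upright inside their trays and released, with the gripper well clear.
- **Left alone:** The yellow can's pixel position is the same as at the start. The area around the casting differs from the first picture by only about 1.6 grey levels, so neither has moved.
- **Forces:** The highest wrist force I read was about 7 N, as the blue cup touched the tray floor. I only read forces at the end of each move.
- **Disagreement:** While I gripped the blue cup, the tool sat about 4 mm higher than commanded, with about 6 N upward force. The jaws were on the cup near its rim, and it still lifted and set down cleanly.

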